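Put the spice mill in gear and set its dial

ROBOT

A 6-joint arm with a two-finger parallel gripper is mounted at the origin on a cart in front of the work surface, level with it; the furniture and walls round the work are solid. World frame = base frame: x ahead of the robot, y to its left, z up, the work surface at z = 0. Lengths are in m, angles in rad, forces in N, time in s.
With the tool pointing down it reaches from about 0.35 to 0.975 m from the base axis. Payload 4.9 kg.
Tool frame: the origin (TCP) lies at the very end of the fingers, on their centre line; the grasp point (between the pads) lies 19 mm behind it; z points along the fingers, y is the direction in which the jaws open and shut (so a half turn about z gives the same grasp; the last joint's range is limited). The gripper opens to 85 mm and grips with 20 to 120 N. Pads are 22 mm wide; open, the fingers measure 114 mm over their backs; the gripper's body (76 mm by 85 mm) begins 54 mm behind the grasp point. The pads swing forward as they close: fully open they stand 13 mm farther back than shut.
Start: joints at [-0.119, 0.053, 1.613, -0, 1.476, -0.119], TCP at [0.625, 0, 0.231] pointing down, gripper open.
Joint ranges: [-3.01, 3.01], [-1.01, 2.22], [0.06, 2.58], [-1.02, 4.17], [0.09, 2.62], [-3.14, 3.14]. Speed limits (rad/s): [2.57, 2.57, 3.14, 3.14, 3.14, 3.14].

INTERFACE

Orientations are given as a rotation vector (axis times angle).
In Python, from cell import robot, planner, readout, optics, ticket gives the robot as it stands. The module is installed in compiled form; this text tells all that it offers. Calls block until the motion is done:
- robot.movep(position, orientation): joint-space move of the TCP to a pose.
- robot.line_to(position, rotation=None, vel=0.15, max_force=None): straight line of the TCP; rotation=None keeps the orientation; vel is the mean speed in m/s. With max_force (N) it stops when the force on the tool has changed by that much, and returns True; else False.
- robot.move_joints(angles): joint-space move.
- robot.set_gripper(opening): finger opening in m; the grip force is fixed at half the most; returns when the fingers have stopped.
- robot.pause(seconds).
- planner.ik(position, orientation): joint angles nearest the present ones, or None.
- readout.sense(): the state.
- optics.get_image(name): name is "scene" or "side" or "wrist"; returns a dict with "img" (384x512x3 uint8, blue, green, red), "intrinsics" (3x3 intrinsics, pixels), "dist_coeffs" ([k1, k2, p1, p2, k3] as OpenCV has them; the pictures are not rectified), "pose" (4x4, takes a point from camera to world coordinates). Camera axes: x right, y down, z forward; pixel columns grow to the right and rows downward; lengths in m; the calibration is good to about 2 mm. A picture is of the moment at which its call begins. There is no depth.
A pose or a line that the arm cannot do raises robot.PlanningError and nothing moves.
- ticket.sign_off(): hands the job in, once; it reports no verdict.
Trained networks look in a picture, given as the dict that the camera call returned (one of the last four; its "shot" number tells which), for a name from the list of things; names that differ only in an ending like _2 or _b are one class to them, and where a whole thing is asked for, a point or a joint stands for the part that bears it (a point fixed in the world has none). Each returns a list of dicts, best first, with "conf" (0 to 1); they miss things now and then, are a little off and sometimes report something else, mostly with a low value. They report only what shows in the picture. A call takes as long as a camera call.
- optics.spot_in(picture, target): "pixel" ([row, column] in pixels, amid what is visible of it).
- optics.pinpoint(picture, target): "pixel" ([row, column] in pixels: a listed point, or the origin of a listed thing).
The state is a dict: "t": time; "q": joint angles; "dq": joint speeds; "effort": joint torques, N m; "position": TCP position; "eef_rot": TCP orientation; "ft_force": force on the tool from outside, world axes, zero at the start; "moment": the same for the moment, N m; "grip_width": finger opening in m.
Only numpy, scipy, OpenCV 4.12 (cv2) and the standard library are available. Lean on these libraries where they do the work, as an engineer would, in place of code of your own. Each camera call takes 0.05 s, during which the arm holds its last target. There are 200 camera calls.

TASK

Put the spice mill in gear: take the bar knob on its top and, pressing it down lightly while rocking it round, let the hidden teeth find each other until the knob sinks fully home; never force the teeth together. Then, with the knob still home, turn it so that the dial's pointer stands at the fixed mark on the mill's rim, let go, and leave the things round the mill where they are.

Things in the scene. Friction and masses are not known exactly. Their poses are not given: they have to be found in the camera images.
- mill: countertop spice mill, fixed: base plate 150x130 mm, round grey metal housing 104 mm across, flat rim 100 mm up; spout on its front (own -x, its lowest point 48 mm up, reaching 90 mm from the axis), black-capped filler tube behind (own +x, to 91 mm, 96 mm high). Origin on the mill's upright axis at table height. Only the knob stands higher than 110 mm.
- mill_grip (a point): centre of the black grip bar of the knob on the mill's axis: 58 mm long (this point's x), 16 thick (y), 26 high, on a 15 mm upright stem. 149 mm above the table with the knob out, 137 home (bar underside 136 or 124 mm up, dial below it 106). The knob turns without end, slides straight down and up, and stays where left (3 N friction). Out of gear it turns freely.
- mill_knob (a joint): how far the knob is pushed down: 0 out (start, out of gear), 0.012 m fully home (in gear). The dogs under it meet the hidden gear's tooth tops after 2 to 6 mm of travel (unknown, differs every time); it can sink to 0.012 only with the dogs turned over the gear's gaps. A press of 6 to 10 N is enough throughout.
- mill_dogs: three dogs (5 mm wide, round tips) hidden in the housing, fixed to the knob, same frame. They face a gear with six 7 mm gaps, one every 60 degrees, 22 mm from the axis. The gear is clamped to the dial at an unseen angle and height that differ every time; the dogs never start over gaps. They enter within about 3 degrees. More than 30 N on the dogs damages them.
- mill_dial (a joint): angle (rad) of the steel dial, 87 mm across, on the rim under the knob: 0 = pointer at the fixed mark, positive counter-clockwise from above; starts 0.5 to 0.9, range -0.6 to 2.2. Friction of 0.22 N m holds it; in gear it turns with the knob, with about 3 degrees of play either way.
- mill_pointer (a point): tip of the small black rib (16 x 6 x 4 mm, radial) on the dial, 40 mm from the axis, 110 mm up; it turns with the dial
- mill_index (a point): the fixed mark: a small black block, 7 x 6 mm, on the front of the mill's rim above the spout, 49 mm from the axis, 110 mm up
- cup_spout: small clear open portion cup, 65 mm wide, 33 mm high, loose under the mill's spout (bystander); origin under its centre
- salt: salt shaker, 44 mm wide, 90 mm high, loose bystander; origin under its centre
- coffee: round dark jar with a black cap, 68 mm wide, 180 mm high, loose bystander; origin under its centre
- tub_a: lidded deli tub, 86x78x59 mm, loose bystander; origin under its centre
- tub_b: lidded deli tub, 86x78x59 mm, loose bystander; origin under its centre

How it is judged:
By the outcome, as a careful person would: the job done as asked, in the order asked, and still so for the second after the job is handed in, with the robot touching nothing.
It also fails if it takes over 54 s, if anything falls off the work surface, if the arm or the gripper's body presses on something with over 40 N, if the wrist force passes 120 N, or if a joint passes its speed limit or range.

## Working session

There is one attempt and no reset: what is moved stays moved. The work goes in short steps, each a Python script; the robot and the scene stay as the last script left them, time stands still between calls to the robot, and variables do not carry over. Pictures are saved under pics/ and viewed, about 8 in all and at most 12, crops included, and the job is handed in when it is done.

```bash
mkdir -p pics; cat > h.py <<'E'
import numpy as np, cv2
from scipy.spatial.transform import Rotation as R
from cell import robot, planner, readout, optics, ticket
def ray(p,px):
    u=cv2.undistortPoints(np.array([[[px[1],px[0]]]],float),np.array(p["intrinsics"],float),np.array(p["dist_coeffs"],float))[0,0]
    T=np.array(p["pose"]); d=T[:3,:3]@np.array([u[0],u[1],1]); return T[:3,3],d
def at_z(p,px,z):
    o,d=ray(p,px); return o+d*(z-o[2])/d[2]
def proj(p,X):
    T=np.linalg.inv(np.array(p["pose"])); r,_=cv2.Rodrigues(T[:3,:3])
    uv=cv2.projectPoints(np.array([X],float),r,T[:3,3],np.array(p["intrinsics"],float),np.array(p["dist_coeffs"],float))[0][0,0]; return uv[::-1]
E
python3 - <<'E'
from h import *
s=readout.sense(); print(s["t"],s["ft_force"],s["eef_rot"])
ims=[]
for c in ["scene","side","wrist"]:
    p=optics.get_image(c); ims.append(p["img"]); print(c,np.round(np.array(p["pose"])[:3,3],3))
    for n,z in [("mill_grip",.149),("mill_pointer",.11),("mill_index",.11),("mill",0),("cup_spout",0),("salt",0),("coffee",0),("tub_a",0)]:
        for d in optics.pinpoint(p,n)[:2]: print(n,round(d["conf"],2),np.round(d["pixel"]),np.round(at_z(p,d["pixel"],z),3))
cv2.imwrite("pics/a.png",cv2.resize(np.vstack([np.hstack(ims[:2]),np.hstack([ims[2],ims[2]*0])]),(800,600)))
print(readout.sense()["t"])
E
```

```text
0.0 [-1.9695232   0.2509657  -0.09191396] [-2.22029048e+00 -2.22029188e+00  2.02267097e-03]
scene [-0.213 -0.439  1.197]
mill_grip 0.71 [181. 242.] [ 0.561 -0.031  0.149]
mill_pointer 0.86 [194. 243.] [ 0.546 -0.042  0.11 ]
mill_index 0.76 [198. 232.] [ 0.516 -0.017  0.11 ]
mill 0.61 [211. 244.] [ 0.559 -0.036  0.   ]
cup_spout 0.66 [232. 222.] [ 0.457 -0.004  0.   ]
salt 0.48 [173. 184.] [0.62  0.232 0.   ]
coffee 0.85 [158. 221.] [0.741 0.147 0.   ]
tub_a 0.94 [282. 301.] [ 0.397 -0.296  0.   ]
side [0.248 1.079 0.754]
mill_grip 0.69 [169. 261.] [ 0.572 -0.061  0.149]
mill_pointer 0.63 [188. 274.] [ 0.527 -0.035  0.11 ]
mill_pointer 0.59 [182. 273.] [ 0.538 -0.069  0.11 ]
mill_index 0.63 [188. 274.] [ 0.526 -0.039  0.11 ]
mill_index 0.51 [183. 274.] [ 0.534 -0.068  0.11 ]
mill 0.92 [216. 261.] [ 0.566 -0.052  0.   ]
cup_spout 0.94 [230. 296.] [ 0.453 -0.018  0.   ]
cup_spout 0.58 [187. 328.] [ 0.407 -0.294  0.   ]
salt 0.64 [273. 203.] [0.629 0.238 0.   ]
coffee 0.67 [242. 180.] [0.735 0.14  0.   ]
tub_a 0.63 [179. 256.] [ 0.648 -0.272  0.   ]
tub_a 0.57 [187. 330.] [ 0.402 -0.292  0.   ]
wrist [0.626 0.083 0.374]
mill_grip 0.57 [238. 197.] [ 0.576 -0.034  0.149]
mill_pointer 0.88 [234. 165.] [ 0.537 -0.05   0.11 ]
mill_index 0.67 [206. 152.] [ 0.527 -0.021  0.11 ]
mill 0.77 [180. 216.] [ 0.574 -0.028  0.   ]
mill 0.58 [335. 280.] [ 0.664 -0.287  0.   ]
cup_spout 0.78 [171. 124.] [ 0.454 -0.016  0.   ]
coffee 0.69 [ 41. 359.] [0.744 0.138 0.   ]
tub_a 0.95 [331. 282.] [ 0.668 -0.279  0.   ]
1.35
```

View pics/a.png

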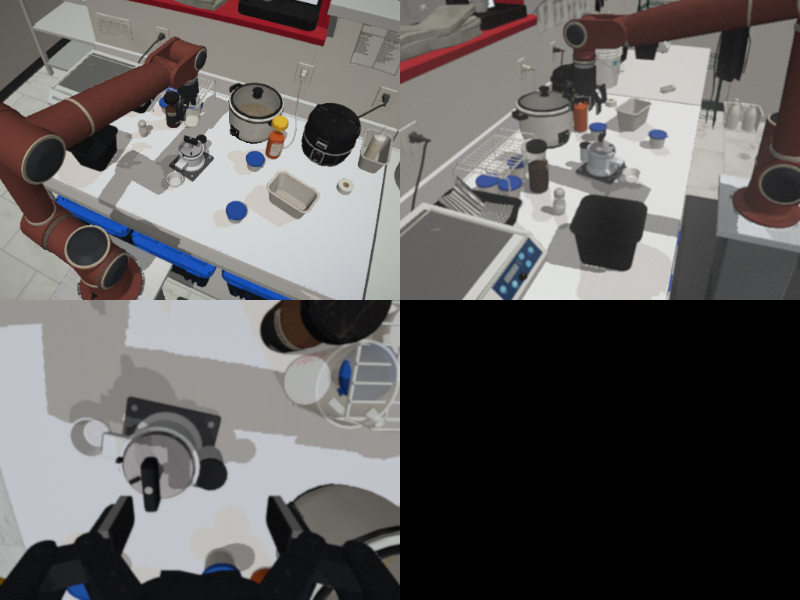

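The wrist view (lower left) shows the mill: bar at about (485,150), with the pointer and index to its left and the cup under the spout. I'll move over it for a closer look.

```bash
python3 - <<'E'
from h import *
s=readout.sense()
robot.line_to([0.567,-0.085,0.27],vel=0.2)
p=optics.get_image("wrist")
for n,z in [("mill_grip",.149),("mill_pointer",.11),("mill_index",.11),("mill",0),("cup_spout",0)]:
    for d in optics.pinpoint(p,n)[:2]: print(n,round(d["conf"],2),np.round(d["pixel"]),np.round(at_z(p,d["pixel"],z),4))
g=cv2.resize(p["img"],None,fx=1.5,fy=1.5,interpolation=cv2.INTER_CUBIC)
cv2.imwrite("pics/b.png",g); cv2.imwrite("raw_b.png",p["img"])
import pickle; pickle.dump(p,open("b.pkl","wb"))
print(readout.sense()["t"])
E
```

```text
mill_grip 0.77 [130. 264.] [ 0.5748 -0.0344  0.149 ]
mill_pointer 0.89 [142. 223.] [ 0.5348 -0.0518  0.11  ]
mill_index 0.69 [114. 210.] [ 0.5235 -0.0233  0.11  ]
mill 0.7 [111. 261.] [ 0.5755 -0.0283  0.    ]
cup_spout 0.91 [100. 174.] [ 0.4594 -0.0135  0.    ]
cup_spout 0.37 [126. 264.] [ 0.579  -0.0482  0.    ]
2.35
```

View pics/b.png

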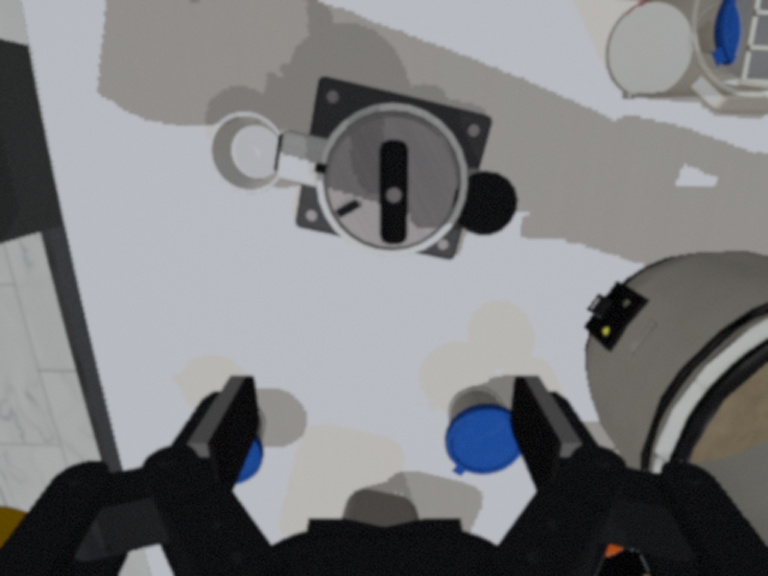

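The picture (1.5x) shows the bar upright at (190,394), nearly along world y. The pointer rib is at (208,348), the index at (167,321) and the rim circle is centred near (178,393). Next I'll fit these by contour.

```bash
python3 - <<'E'
from h import *
import pickle
p=pickle.load(open("b.pkl","rb"))
g=cv2.cvtColor(p["img"],cv2.COLOR_BGR2GRAY)
m=(g<45).astype(np.uint8)
n,l,st,c=cv2.connectedComponentsWithStats(m)
for i in range(1,n):
    x,y,w,h,a=st[i]
    if 5<a<3000 and 190<c[i][0]<340 and 60<c[i][1]<170:
        ys,xs=np.where(l==i)
        z=.162 if a>500 and w<30 else .11
        P=np.array([at_z(p,(r,q),z)[:2] for r,q in zip(ys,xs)])
        cc,sz,an=cv2.minAreaRect((P*1000).astype(np.float32))
        bx=cv2.boxPoints((cc,sz,an)); e=bx[1]-bx[0]; f=bx[2]-bx[1]; e=e if np.hypot(*e)>np.hypot(*f) else f
        print(a,st[i][:4],np.round(P.mean(0),4),np.round(cc,1),np.round(sz,1),"dir",np.degrees(np.arctan2(e[1],e[0])))
# rim circle (outer) points: fit via bright edge
for z,cen,r in [(.149,(127,263),0)]: pass
E
```

```text
1402 [208  52 114  59] [0.5666 0.0134] [578.5   6.4] [ 33.7 109.4] dir -11.083708
13 [317  92   5   9] [ 0.6296 -0.006 ] [629.7  -6. ] [2.8 7.8] dir -72.14775
1006 [253  94  18  68] [ 0.5731 -0.0297] [572.8 -31.6] [14.  54.8] dir -89.19445
24 [211 110   6   5] [ 0.5269 -0.0214] [526.6 -21.7] [3.8 5. ] dir -0.21331254
1142 [305 115  39  40] [ 0.6375 -0.0445] [638.6 -45. ] [39.5 34.8] dir 77.35628
43 [226 135  12   8] [ 0.5436 -0.0477] [543.6 -47.7] [13.2  3.1] dir 26.21534
```

```bash
cat >> h.py <<'E'
C=np.array([0.5737,-0.0322])
R0=R.from_rotvec([-2.22029,-2.22029,0])
def rot(deg): return (R.from_euler('z',deg,degrees=True)*R0).as_rotvec()
def F(): s=readout.sense(); return np.round(np.r_[s["ft_force"],s["moment"][2]],2), s
E
python3 - <<'E'
from h import *
robot.set_gripper(0.06)
robot.movep([C[0],C[1],0.20],rot(0.8))
print(F()[0],readout.sense()["t"])
print(robot.line_to([C[0],C[1],0.131],vel=0.08,max_force=8))
print(F()[0],readout.sense()["position"],readout.sense()["t"])
robot.set_gripper(0.0)
f,s=F(); print(f,s["position"],s["grip_width"],s["t"],s["q"][5])
p=optics.get_image("wrist"); cv2.imwrite("pics/c.png",p["img"])
E
```

```text
[ 0.9  -0.51 -0.47  0.05] 3.1667
False
[-0.38  0.02  0.1   0.03] [ 0.57421613 -0.0322694   0.13168022] 4.1833
[-4.28 -0.98  2.42  0.02] [ 0.57281476 -0.03227947  0.13088553] 0.01502258203553264 4.65 -0.20019405787198552
```

View pics/c.png

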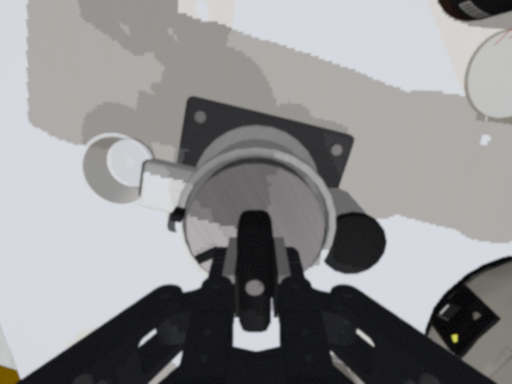

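The bar is held between the pads at (270,255). The side force of -4 N in x says the axis is slightly toward -x. I'll recentre, then feel for the teeth.

```bash
python3 - <<'E'
from h import *
C[0]=0.5727
robot.line_to([C[0],C[1],0.131],rot(0.8),vel=0.01)
robot.pause(.1)
f0,s=F(); print(f0,s["position"],s["t"])
z=0.131
while z>0.124:
    z-=0.0005
    robot.line_to([C[0],C[1],z],rot(0.8),vel=0.01)
    f,s=F(); print(round(z,4),f,np.round(s["position"][2],5),round(s["t"],2))
    if f[2]-f0[2]>7: break
E
```

```text
[-1.53 -1.31 -0.22  0.03] [ 0.57264168 -0.03229143  0.13082115] 5.05
0.1305 [-3.56 -1.41  1.19  0.06] 0.13061 5.3
0.13 [-4.35 -1.17  2.57 -0.03] 0.13011 5.55
0.1295 [-3.32 -0.65  1.17 -0.01] 0.1295 5.8
0.129 [-3.83 -1.    2.73 -0.02] 0.12912 6.05
0.1285 [-6.01 -1.21  4.65  0.03] 0.12894 6.3
0.128 [-5.97 -0.69  6.66 -0.05] 0.12885 6.55
0.1275 [-6.81 -1.46  7.6   0.01] 0.1288 6.8
```

Contact is at about 2 mm, and the arm is compliant (about 4 N/mm). Now I'll rock round with about 8 N on the knob.

```bash
python3 - <<'E'
from h import *
C[0]=0.5715
z=0.1274; a=0.8; zc=0.1288
while a<66:
    a+=2
    robot.line_to([C[0],C[1],z],rot(a),vel=0.02)
    f,s=F(); zz=s["position"][2]; print(round(a,1),round(z,4),f,round(zz,5),round(s["t"],2))
    if f[2]>10: z+=0.0004
    if f[2]<6: z-=0.0004
    if zz<zc-0.0009 or abs(f[3])>0.5 or s["t"]>20: break
E
```

```text
2.8 0.1274 [-2.68 -1.03  5.55  0.07] 0.12884 7.05
4.8 0.127 [-4.58 -1.36  8.    0.14] 0.12878 7.3
6.8 0.127 [-4.27 -0.72  7.77  0.06] 0.1288 7.55
8.8 0.127 [-4.03 -0.16  8.17  0.13] 0.12872 7.8
10.8 0.127 [-3.45 -1.    6.13  0.08] 0.12851 8.05
12.8 0.127 [-1.87 -1.2   4.17  0.12] 0.12791 8.3
14.8 0.1266 [1.97 0.04 2.49 0.13] 0.12702 8.55
```

```bash
python3 - <<'E'
from h import *
C[0]=0.5715
z=0.1266; a=14.8; prev=1
k=0
while z>0.1158:
    f,s=F()
    if f[2]<7: z-=0.0008
    else:
        a+=[1,-2,3,-4][k%4]; k+=1
        if k>6: break
    robot.line_to([C[0],C[1],z],rot(a),vel=0.02)
    f,s=F(); zz=s["position"][2]; print(round(a,1),round(z,4),f,np.round(s["position"],5),round(s["t"],2))
    if f[2]>11: break
    if zz<0.1197 and f[2]>6: break
E
```

```text
14.8 0.1258 [ 0.68 -0.55  5.3   0.19] [ 0.57244 -0.03221  0.12667] 8.8
14.8 0.125 [-0.69 -1.04  8.09  0.17] [ 0.57247 -0.03225  0.12651] 9.05
15.8 0.125 [-0.88 -1.14  7.42  0.07] [ 0.57247 -0.0322   0.12638] 9.3
13.8 0.125 [-0.86 -0.88  7.05  0.15] [ 0.57248 -0.03221  0.12641] 9.55
16.8 0.125 [ 3.21 -0.6   2.1  -0.04] [ 0.5723  -0.0322   0.12507] 9.8
16.8 0.1242 [5.3  0.04 0.28 0.01] [ 0.57222 -0.0322   0.12418] 10.05
16.8 0.1234 [ 5.42 -1.2   0.85  0.  ] [ 0.57221 -0.03223  0.12352] 10.3
16.8 0.1226 [ 5.42 -0.1   1.75 -0.02] [ 0.5722  -0.03221  0.12276] 10.55
16.8 0.1218 [ 6.14 -0.72  2.81  0.03] [ 0.57223 -0.03221  0.12201] 10.8
16.8 0.121 [ 6.36 -0.46  0.63 -0.02] [ 0.57221 -0.03223  0.12117] 11.05
16.8 0.1202 [ 5.56 -0.41  1.45 -0.01] [ 0.57219 -0.0322   0.12035] 11.3
16.8 0.1194 [ 5.34 -0.34  1.26  0.03] [ 0.57223 -0.03223  0.11984] 11.55
16.8 0.1186 [3.86 0.07 5.7  0.04] [ 0.57227 -0.03223  0.11973] 11.8
16.8 0.1178 [1.6  0.17 9.68 0.01] [ 0.57234 -0.03225  0.11966] 12.05
```

It is in gear at about 11.2 mm by the TCP against a hard stop. I'll rock a little under the press to make sure it's home, then turn clockwise in small steps.

```bash
python3 - <<'E'
from h import *
C[0]=0.5721
def go(a,z,v=0.02):
    robot.line_to([C[0],C[1],z],rot(a),vel=v); f,s=F()
    print(round(a,1),round(z,4),f,np.round(s["position"],5),round(s["t"],2))
for a in (18,15.6,16.8): go(a,0.1178)
for a in (14,11,8,5,2,-1,-5,-9,-13,-17,-20): go(a,0.1182)
p=optics.get_image("wrist")
for n,z in [("mill_pointer",.11),("mill_index",.11)]:
    for d in optics.pinpoint(p,n)[:2]:
        P=at_z(p,d["pixel"],z); print(n,round(d["conf"],2),np.round(d["pixel"]),np.round(P,4),np.degrees(np.arctan2(P[1]-C[1],P[0]-C[0])))
cv2.imwrite("pics/d.png",cv2.resize(p["img"][130:350,100:400],None,fx=2.5,fy=2.5,interpolation=cv2.INTER_CUBIC))
import pickle; pickle.dump(p,open("d.pkl","wb"))
E
```

```text
18 0.1178 [ 0.65  0.22  9.67 -0.03] [ 0.57242 -0.03221  0.11962] 12.3
15.6 0.1178 [ 0.72 -0.66 10.4   0.04] [ 0.57247 -0.03225  0.1197 ] 12.55
16.8 0.1178 [ 0.13 -0.35 10.26  0.04] [ 0.57242 -0.03224  0.11968] 12.8
14 0.1182 [ 1.09 -0.28  8.87 -0.05] [ 0.57243 -0.03226  0.11971] 13.05
11 0.1182 [ 1.84 -0.18  8.57  0.07] [ 0.57241 -0.03227  0.11968] 13.3
8 0.1182 [ 1.18 -1.17  7.82 -0.  ] [ 0.57241 -0.03226  0.11967] 13.55
5 0.1182 [1.28 0.44 7.85 0.08] [ 0.57244 -0.03228  0.11968] 13.8
2 0.1182 [ 1.08 -0.89  8.    0.01] [ 0.57247 -0.03231  0.11972] 14.05
-1 0.1182 [ 0.5  -0.79  8.1   0.03] [ 0.57246 -0.03231  0.11968] 14.3
-5 0.1182 [ 1.38  0.36  7.97 -0.02] [ 0.57246 -0.03233  0.11968] 14.55
-9 0.1182 [ 1.06 -0.48  7.97 -0.07] [ 0.57248 -0.03239  0.11967] 14.8
-13 0.1182 [ 1.53 -1.43  7.29 -0.03] [ 0.57249 -0.03238  0.1197 ] 15.05
-17 0.1182 [ 1.39 -0.34  7.93  0.  ] [ 0.57249 -0.03239  0.11968] 15.3
-20 0.1182 [ 0.84 -0.52  8.34 -0.01] [ 0.57249 -0.03242  0.11968] 15.55
mill_pointer 0.68 [253. 186.] [ 0.5332 -0.0241  0.11  ] 168.30044202322762
mill_index 0.75 [254. 173.] [ 0.5262 -0.0221  0.11  ] 167.63655440869502
mill_index 0.32 [256. 187.] [ 0.5334 -0.0261  0.11  ] 171.05523262238626
```

View pics/d.png

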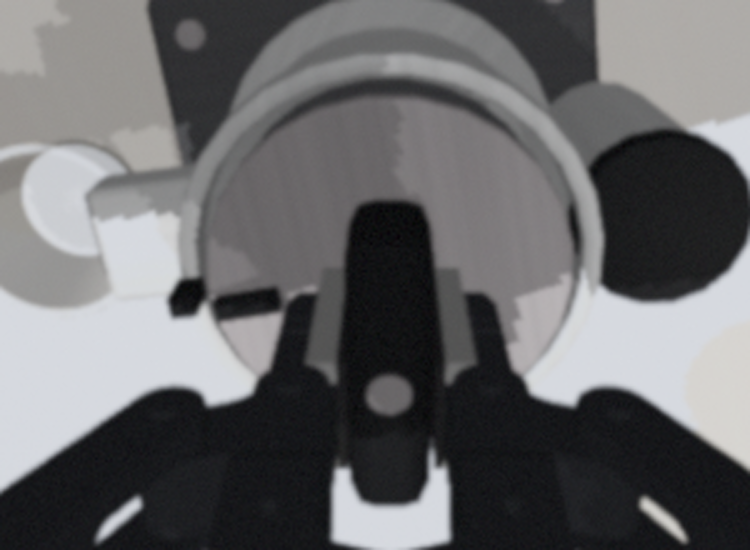

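The pointer rib (crop 217–280, 303) now nearly faces the index block (187,297). The dial followed, so it is in gear. I'll measure the remaining angle from the outlines.

```bash
cat > meas.py <<'E'
from h import *
def meas(p,c0=np.array([0.5724,-0.0323])):
    g=cv2.cvtColor(p["img"],cv2.COLOR_BGR2GRAY)
    for th in (50,62):
        n,l,st,c=cv2.connectedComponentsWithStats((g<th).astype(np.uint8),connectivity=4)
        for i in range(1,n):
            a=st[i][4]; P=at_z(p,c[i][::-1],.109)[:2]; d=P-c0
            if 8<a<500 and .02<np.hypot(*d)<.056:
                ys,xs=np.where(l==i); Q=np.array([at_z(p,(r,q),.109)[:2] for r,q in zip(ys,xs)])
                e=np.linalg.svd(Q-Q.mean(0))[2][0]
                print(th,a,"r %.4f ang %.1f axis %.1f"%(np.hypot(*d),np.degrees(np.arctan2(d[1],d[0]))%360,np.degrees(np.arctan2(e[1],e[0]))%180))
E
python3 - <<'E'
from meas import *
import pickle
for k in "bd":
    print(k); meas(pickle.load(open(k+".pkl","rb")))
E
```

```text
b
50 25 r 0.0468 ang 166.7 axis 164.3
50 45 r 0.0328 ang 208.3 axis 28.8
62 34 r 0.0468 ang 166.5 axis 169.9
62 11 r 0.0443 ang 350.1 axis 83.7
62 59 r 0.0327 ang 208.3 axis 28.6
d
50 43 r 0.0464 ang 76.6 axis 168.2
50 30 r 0.0447 ang 359.2 axis 82.5
50 137 r 0.0461 ang 163.9 axis 32.9
50 215 r 0.0326 ang 168.7 axis 171.3
62 352 r 0.0448 ang 68.8 axis 160.1
62 47 r 0.0448 ang 358.4 axis 82.2
62 154 r 0.0461 ang 164.0 axis 32.6
62 240 r 0.0325 ang 168.6 axis 171.1
```

```bash
python3 - <<'E'
from meas import *
C[0]=0.5723
robot.line_to([C[0],C[1],0.1197],rot(-20),vel=0.02); print(F()[0])
robot.set_gripper(0.06); print(F()[0])
robot.line_to([C[0],C[1],0.20],rot(-20),vel=0.15)
robot.line_to([C[0]-.028,C[1]-.078,0.24],rot(-20),vel=0.2)
robot.pause(.1)
p=optics.get_image("wrist"); print(np.array(p["pose"])[:3,3],readout.sense()["t"])
meas(p)
for n,z in [("mill_pointer",.11),("mill_index",.11),("mill_grip",.137),("mill_grip",.149)]:
    for d in optics.pinpoint(p,n)[:1]:
        P=at_z(p,d["pixel"],z); print(n,round(d["conf"],2),np.round(d["pixel"]),np.round(P,4),np.degrees(np.arctan2(P[1]-C[1],P[0]-C[0])))
u,v=proj(p,[C[0],C[1],.11]).astype(int); print(u,v)
cv2.imwrite("pics/e.png",cv2.resize(p["img"][max(u-90,0):u+90,v-110:v+110],None,fx=3.3,fy=3.3,interpolation=cv2.INTER_CUBIC))
import pickle; pickle.dump(p,open("e.pkl","wb"))
E
```

```text
[ 3.76 -1.    3.31  0.04]
[ 0.64 -0.15 -0.54 -0.01]
[ 0.57383076 -0.03107692  0.38093575] 17.8917
50 16 r 0.0447 ang 347.4 axis 74.1
50 99 r 0.0328 ang 170.2 axis 170.1
50 39 r 0.0471 ang 167.2 axis 173.7
62 31 r 0.0445 ang 348.0 axis 78.6
62 122 r 0.0329 ang 170.1 axis 170.4
62 53 r 0.0468 ang 167.3 axis 169.7
mill_pointer 0.61 [101. 211.] [ 0.5334 -0.0258  0.11  ] 170.601203343465
mill_grip 0.9 [ 93. 259.] [ 0.575  -0.0333  0.137 ] -23.113599091720463
mill_grip 0.9 [ 93. 259.] [ 0.5749 -0.0332  0.149 ] -21.47760534279008
92 255
```

View pics/e.png

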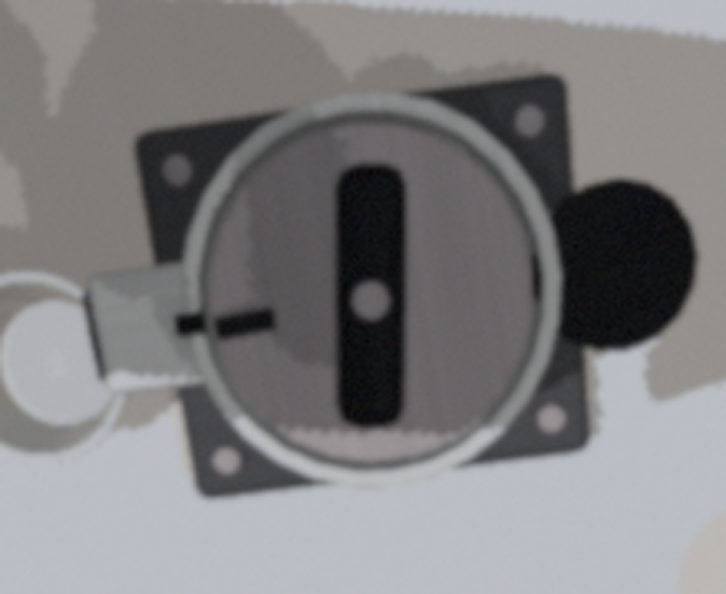

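In the picture the index is at (323,190) and the rib at (322,245), against a mill axis slope of about 8°. The pointer is therefore about 2.8° short, counter-clockwise of the mark. I'll regrip, press lightly and turn 2.8° more clockwise.

```bash
python3 - <<'E'
from meas import *
C[0]=0.5723
robot.line_to([C[0],C[1],0.20],rot(-20),vel=0.2)
print(robot.line_to([C[0],C[1],0.1195],rot(-20),vel=0.1,max_force=8))
robot.set_gripper(0.0); print(F()[0])
for a,z in ((-20,.1185),(-20,.118),(-21.5,.118),(-22.8,.118)):
    robot.line_to([C[0],C[1],z],rot(a),vel=0.02); f,s=F(); print(a,f,np.round(s["position"],5),round(s["t"],2))
robot.line_to([C[0],C[1],0.1194],rot(-22.8),vel=0.02); print(F()[0])
robot.set_gripper(0.06)
robot.line_to([C[0],C[1],0.20],rot(-22.8),vel=0.15)
robot.line_to([C[0]-.028,C[1]-.078,0.24],rot(-20),vel=0.2)
robot.pause(.1)
p=optics.get_image("wrist"); print(readout.sense()["t"])
meas(p)
u,v=92,255
cv2.imwrite("pics/f.png",cv2.resize(p["img"][max(u-90,0):u+90,v-110:v+110],None,fx=3.3,fy=3.3,interpolation=cv2.INTER_CUBIC))
import pickle; pickle.dump(p,open("f.pkl","wb"))
E
```

```text
False
[-2.16 -0.45  4.34 -0.02]
-20 [-3.51  1.36  8.06 -0.03] [ 0.57256 -0.03217  0.1201 ] 20.38
-20 [-4.92  0.76 10.45 -0.03] [ 0.57259 -0.03217  0.12004] 20.62
-21.5 [-5.19  1.1   9.85  0.06] [ 0.57262 -0.03219  0.12005] 20.88
-22.8 [-5.23  0.81  9.9   0.17] [ 0.57262 -0.03221  0.12006] 21.12
[-2.27  0.67  6.63  0.11]
23.3167
50 16 r 0.0447 ang 347.6 axis 76.1
50 104 r 0.0328 ang 167.9 axis 166.3
50 38 r 0.0470 ang 167.1 axis 171.5
62 30 r 0.0446 ang 347.9 axis 78.8
62 120 r 0.0328 ang 167.8 axis 168.6
62 51 r 0.0467 ang 167.4 axis 168.7
```

View pics/f.png

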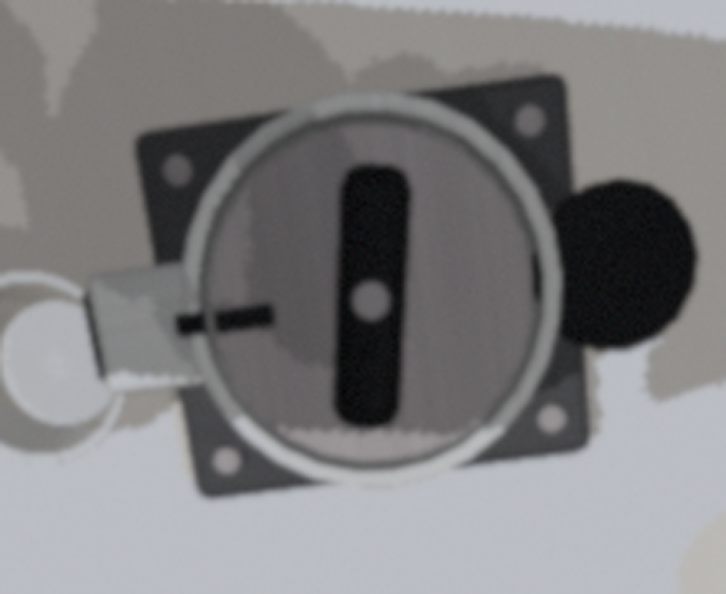

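The pointer is now in line with the mark: rib 167.9°, index 167.2°. As a last check that the knob is home, I'll touch the bar top with closed fingers (expected 150 mm) at a light press. I'll also check the bystanders.

```bash
python3 - <<'E'
from meas import *
C[0]=0.5723
robot.set_gripper(0.0)
robot.line_to([C[0],C[1],0.20],rot(-22.8),vel=0.2)
robot.line_to([C[0],C[1],0.156],rot(-22.8),vel=0.1); robot.pause(.1)
f0,s=F(); print(f0,s["position"],s["t"],s["grip_width"])
z=.1535
while z>.147:
    robot.line_to([C[0],C[1],z],rot(-22.8),vel=0.02)
    f,s=F(); print(round(z,4),f,round(s["position"][2],5),round(s["t"],1))
    if f[2]-f0[2]>7: break
    z-=.0006
robot.line_to([C[0],C[1],0.20],rot(-22.8),vel=0.15)
robot.line_to([C[0]-.028,C[1]-.078,0.24],rot(-20),vel=0.2)
robot.pause(.1)
p=optics.get_image("wrist"); meas(p)
for c in ("scene","side"):
    p=optics.get_image(c)
    for n in ["cup_spout","salt","coffee","tub_a"]:
        for d in optics.pinpoint(p,n)[:2]: print(c,n,round(d["conf"],2),np.round(at_z(p,d["pixel"],0),3)[:2])
print(readout.sense()["t"])
E
```

```text
[ 0.63 -0.91  0.72  0.01] [ 0.57290851 -0.03243012  0.15700134] 25.2167 8.614333820417765e-05
0.1535 [-0.27  0.15  0.41  0.04] 0.15367 25.5
0.1529 [ 0.29  0.27  0.34 -0.01] 0.15287 25.7
0.1523 [-0.47  0.4  -0.83 -0.03] 0.15224 26.0
0.1517 [ 0.18  0.78  0.24 -0.05] 0.15161 26.2
0.1511 [ 0.31  0.34  0.17 -0.02] 0.15103 26.5
0.1505 [ 0.27  0.1  -0.38  0.03] 0.15047 26.7
0.1499 [ 0.07 -1.26 -0.11  0.01] 0.15002 27.0
0.1493 [-1.23  0.12  4.45 -0.02] 0.14994 27.2
0.1487 [-2.02  0.11  6.71  0.07] 0.14986 27.5
0.1481 [-3.3   0.34  8.19  0.05] 0.14981 27.7
50 18 r 0.0447 ang 347.0 axis 75.7
50 104 r 0.0328 ang 167.8 axis 166.7
50 39 r 0.0471 ang 167.2 axis 173.7
62 29 r 0.0446 ang 347.8 axis 78.6
62 121 r 0.0329 ang 167.7 axis 168.1
62 50 r 0.0467 ang 167.5 axis 169.8
scene cup_spout 0.52 [ 0.435 -0.016]
scene salt 0.5 [0.622 0.236]
scene coffee 0.74 [0.733 0.147]
scene coffee 0.33 [ 0.632 -0.01 ]
scene tub_a 0.91 [ 0.652 -0.276]
scene tub_a 0.56 [ 0.4   -0.301]
side cup_spout 0.8 [ 0.454 -0.014]
side cup_spout 0.69 [ 0.402 -0.294]
side coffee 0.64 [0.73  0.146]
side tub_a 0.96 [ 0.406 -0.296]
side tub_a 0.79 [ 0.648 -0.273]
29.5
```

The bar top is at 150.0 mm, so the knob is home. The pointer is on the mark, the bystanders are unmoved and the arm is clear.

```bash
python3 -c "
from h import *
ticket.sign_off(); print(readout.sense()['t'])"
```

```text
the job is handed in; nothing more can be done
the job is handed in; nothing more can be done
```

The mill is in gear with its knob home and the pointer at the mark. I handed the job in at about 29.5 s of the 54 s allowed, with the arm clear and touching nothing.

- **Gearing:** I pressed the knob with about 8 N and felt the teeth after about 2 mm. Rocking it counter-clockwise let the dogs drop in after about 16°. The highest press I read was 10.5 N.
- **Setting the pointer:** I turned the knob clockwise under a light press, let go and looked from above. The pointer was about 2.8° short, so I gripped again and turned it that much more.
- **Pointer:** it stands within about 0.6° of the mark, measured in two pictures from above.
- **Knob home:** touching the bar top with closed fingers gave 149.9–150.0 mm, against 150 mm expected. The gripped travel had read only about 11.2 mm of the 12 mm, probably because the knob or the grip shifted slightly when the fingers closed.
- **Bystanders:** the coffee jar, both tubs and the cup showed no real move. The scene camera put the cup about 2 cm from where it was, but with low confidence; the side camera had it unmoved. The salt shaker was found again only in the scene picture, where it had not moved.

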